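Feed a setting ring through the chute flap

TASK

Push the large steel setting ring across the feed table, line it up with the chute mouth and push it in under the yellow gravity flap, so that it slides down into the catch pocket behind; then pull your fingers back and let the flap swing shut. Only push the ring, gently, with the fingertips, never pinch or lift it, and leave the brass weight beside it and the other things on the desk where they are.

Things in the scene. Friction and masses are not known exactly. Their poses are not given: they have to be found in the camera images.
- ring: the large grey steel setting ring, outer diameter 46 mm, bore about 18 mm, 14 mm high, about 0.11 kg (varies), lying flat on the feed table left or right of the chute's centre line; origin at the centre of its underside, z up
- weight: small brass check weight, 21 mm in diameter, 24 mm high, standing on the feed table on the other side of the centre line from the ring; origin at the centre of its underside; not to be disturbed (at most 15 mm)
- chute: blue and aluminium chute unit, bolted down, 0.30 m long. Origin on the desk under the flap; +x points into the chute (away from the feed table), y left seen that way, z up. Feed table: flat top at z = 65 mm, x = -135 to +10 mm (its lip), y = -100 to +100 mm, no rim. Behind the lip a slippery ramp falls at 34 degrees; a ring whose centre is pushed past the lip tips and slides down by itself
- mouth (a point): middle of the chute mouth at feed table height (65 mm), in the plane of the shut flap, axes as the chute's. Clear width 80 mm between blue side walls (8 mm thick, 4 mm before to 81 mm behind the flap, tops 117 mm above the desk). Two 12 mm high steel fences flare from its edges to 33 mm before the mouth, 71 mm either side. Clear cover from 15 mm behind the flap, top 120 mm above the desk
- pocket (a point): middle of the catch pocket, on its slippery floor (13 mm above the desk here), 125 mm behind the flap. The floor slopes on down at 13 degrees, from the ramp's foot 64 mm to the end wall 160 mm behind the flap, so the ring comes to rest against the end wall; side walls 30 mm high, 80 mm apart
- flap_edge (a point): middle of the flap's lower edge, 36 mm below the hinge rod (a 6 mm rod across the mouth, 105 mm above the desk), 4 mm above the feed table when shut
- flap (a joint): swing of the yellow flap (74 mm wide, 3 mm thick, 30 g) about its top edge, rad: 0 hangs shut, grows as the lower edge swings into the chute, at most 1.35; no latch, a light push on the lower half opens it inward; it falls shut by itself in about one to two seconds
- pen_cup: bystander: grey tin with pens, 153 mm high with the pens, origin under its centre
- small_ring: bystander: the small setting ring, 36 mm in diameter, 11 mm high, lying on the desk, origin under its centre; not the one to feed
- vial: bystander: glass vial with red cap, 22 mm in diameter, 51 mm high, origin under its centre

How it is judged:
By the outcome, as a careful person would: the job done as asked, in the order asked, and still so for the second after the job is handed in, with the robot touching nothing.
It also fails if it takes over 51 s, if anything falls off the work surface, if the arm or the gripper's body presses on something with over 40 N, if the wrist force passes 120 N, or if a joint passes its speed limit or range.

ROBOT

A 7-joint arm with a two-finger parallel gripper is mounted at the origin on a cart in front of the work surface, level with it; the furniture and walls round the work are solid. World frame = base frame: x ahead of the robot, y to its left, z up, the work surface at z = 0. Lengths are in m, angles in rad, forces in N, time in s.
With the tool pointing down it reaches from about 0.425 to 0.925 m from the base axis. Payload 6.8 kg.
Tool frame: the origin (TCP) lies midway between the tips of the shut fingers; the grasp point (between the pads) lies 19 mm behind it; z points along the fingers, y is the direction in which the jaws open and shut (so a half turn about z gives the same grasp; the last joint's range is limited). The gripper opens to 85 mm and grips with 20 to 120 N. Pads are 22 mm wide; open, the fingers measure 114 mm over their backs; the gripper's body (76 mm by 85 mm) begins 54 mm behind the grasp point. The pads swing forward as they close: fully open they stand 13 mm farther back than shut.
Start: joints at [1.17, 0.477, 0.022, 1.555, -0.011, 1.109, -0.083], TCP at [0.195, -0.646, 0.231] pointing down, gripper open.
Joint ranges: [-2.96, 2.96], [-0.34, 2.1], [-1.41, 1.46], [0.24, 2.44], [-1.37, 4.51], [0.17, 1.92], [-2.96, 2.96]. Speed limits (rad/s): [2.39, 2.39, 3.14, 3.14, 3.14, 3.14, 3.14].

INTERFACE

Orientations are given as a unit quaternion [w, x, y, z].
In Python, from station import bot gives the robot as it stands.
- The arm moves only by the shell command python3 -m jog 'ROWS' [FORCE]. ROWS is JSON, a list of rows, each a list of 3 entries, a list of its own where there are three numbers: the shift along the tool's x, y, z in mm, then the turn, a rotation vector about the tool's x, y, z in degrees, then the closure, from -1 (fully open) to 1 (shut). A call has 1 to 12 rows; each row shifts and turns the commanded pose from where the row before left it, along the tool's axes as they then stand; what a row does not reach is not made up. A row lasts 1/8 s, in which the tool goes at most 62.5 mm and 10.7 degrees, less where a joint would pass 70% of its speed; a pose out of reach is approached as far as the arm can. A call is refused whole if a number of a shift passes 62.5 or a number of a turn 10.7, either way. A call with a gripper value outside its range is refused whole. The fingers move at their own pace and stop on an object; FORCE is the grip in N (left out, the last holds). Time passes only in rows, so rows that do not move let the fingers close. It gives the time, the measured TCP pose, the force and the opening at its end, in the units of the state.
- bot.get_obs(): the state, without advancing time (a new reading comes with each control period).
- bot.read_camera(name): name is "scene" or "top" or "wrist"; returns (picture, depth): 420x560x3 uint8, red, green, blue; 420x560 float32, m along the optical axis (not along the pixel's ray), 0 where there is no reading.
- bot.camera_info(name): a dict with "fx", "fy", "cx", "cy" (pixels), "world_from_camera" (4x4, takes a point from camera to world coordinates); the wrist camera has in their place "mount" (4x4, takes a point from camera to tool coordinates, whose origin is the TCP and whose axes are the flange's). Camera axes: x right, y up, looking along -z (the intrinsics and any distortion apply to the point x, -y, -z); pixel columns grow to the right and rows downward; lengths in m; the calibration is good to about 2 mm. A picture is of the moment at which its call begins: read the wrist's pose just before it. camera_info takes no time and is no camera call.
- bot.hand_in(): hands the job in, once; it reports no verdict.
Trained networks look in the newest picture that a camera, given by its name, has taken for a name from the list of things; names that differ only in an ending like _2 or _b are one class to them, and where a whole thing is asked for, a point or a joint stands for the part that bears it (a point fixed in the world has none). Each returns a list of dicts, best first, with "score" (0 to 1); they miss things now and then, are a little off and sometimes report something else, mostly with a low value. They report only what shows in the picture. A call takes as long as a camera call.
- bot.find_in(camera, thing): "xy" ([column, row] as shares, 0 to 1, of the picture: columns of its width, rows of its height, amid what is visible of it).
- bot.cut_out(camera, thing): "pixels" (420x560 bool, what is visible of it) and "xy" ([column, row] as shares, 0 to 1, of the picture: columns of its width, rows of its height, amid what is visible of it).
- bot.landmark_of(camera, thing): "xy" ([column, row] as shares, 0 to 1, of the picture: columns of its width, rows of its height: a listed point, or the origin of a listed thing).
The state is a dict: "t": time; "q": joint angles; "joint_vel": joint speeds; "joint_torque": joint torques, N m; "eef_pos": TCP position; "tool_rot": TCP orientation; "contact_force": force on the tool from outside, world axes, zero at the start; "torque": the same for the moment, N m; "gripper_width": opening from 0.0 (shut) to 1.0 (fully open).
Only numpy, scipy, OpenCV 4.12 (cv2) and the standard library are available. Lean on these libraries where they do the work, as an engineer would, in place of code of your own. Each camera call takes 0.05 s, during which the arm holds its last target.

## Working session

There is one attempt and no reset: what is moved stays moved. The work goes in short steps, Python scripts to look and compute and a shell command to move; the robot and the scene stay as the last step left them, time stands still between calls to the robot, and variables do not carry over. Pictures are saved under pics/ and viewed, and the job is handed in when it is done.

```bash
mkdir -p pics; ls; cat > h.py <<'E'
import numpy as np,cv2
from station import bot
from scipy.spatial.transform import Rotation as R
def snap(c,n):
    o=bot.get_obs(); im,d=bot.read_camera(c); cv2.imwrite('pics/'+n,im[:,:,::-1]); return o,im,d
def wfc(c,o=None):
    i=bot.camera_info(c)
    if 'world_from_camera' in i: return i,np.array(i['world_from_camera'])
    o=o or bot.get_obs(); w,x,y,z=o['tool_rot']; T=np.eye(4);T[:3,:3]=R.from_quat([x,y,z,w]).as_matrix();T[:3,3]=o['eef_pos']
    return i,T@np.array(i['mount'])
def p3(c,u,v,d,o=None):
    i,T=wfc(c,o); return (T@np.array([(u-i['cx'])/i['fx']*d,-(v-i['cy'])/i['fy']*d,-d,1]))[:3]
def onplane(c,u,v,z,o=None):
    i,T=wfc(c,o); r=T[:3,:3]@np.array([(u-i['cx'])/i['fx'],-(v-i['cy'])/i['fy'],-1]); return T[:3,3]+r*(z-T[2,3])/r[2]
E
python3 - <<'E'
from h import *
for c in ('scene','top','wrist'):
    o,im,d=snap(c,c+'0.png'); i,T=wfc(c,o); print(c,{k:v for k,v in i.items() if k!='world_from_camera'}); print(T.round(3))
    for th in ('ring','weight','chute','mouth','pocket','flap_edge','flap','pen_cup','small_ring','vial'):
        try:
            r=bot.landmark_of(c,th)[:2]
            for q in r:
                u,v=q['xy'][0]*560,q['xy'][1]*420; dd=d[min(419,int(v)),min(559,int(u))]
                print(th,round(q['score'],2),round(u,1),round(v,1),p3(c,u,v,dd,o).round(3))
        except Exception as e: print(th,e)
o=bot.get_obs();print(o)
E
```

```text
pics
scene {'fx': 511.58704974097975, 'fy': 511.58704974097975, 'cx': 269.55986102279917, 'cy': 211.07678047066454}
[[ 0.856  0.308 -0.416  0.111]
 [-0.517  0.525 -0.676 -1.09 ]
 [ 0.01   0.794  0.608  0.669]
 [ 0.     0.     0.     1.   ]]
ring 0.87 224.2 192.1 [ 0.473 -0.327  0.073]
weight 0.61 231.7 160.0 [ 0.54  -0.231  0.076]
weight 0.27 261.5 178.3 [ 0.544 -0.355  0.098]
chute 0.8 261.8 201.8 [ 0.53  -0.379  0.06 ]
mouth 0.83 261.6 176.2 [ 0.544 -0.355  0.103]
pocket 0.86 316.9 203.7 [ 0.662 -0.389  0.012]
flap_edge 0.51 260.3 176.3 [ 0.541 -0.355  0.104]
flap it knows: chute, flap_edge, mouth, pen_cup, pocket, ring, small_ring, vial, weight
pen_cup 0.56 308.8 322.0 [ 0.446 -0.668  0.04 ]
vial 0.69 238.4 293.3 [ 0.389 -0.539  0.018]
top {'fx': 456.60636076405086, 'fy': 456.60636076405086, 'cx': 287.3193688014632, 'cy': 210.09476150564885}
[[ 0.025  0.997 -0.074  0.463]
 [-1.     0.025  0.005 -0.403]
 [ 0.007  0.074  0.997  0.923]
 [ 0.     0.     0.     1.   ]]
ring 0.69 227.0 236.7 [ 0.474 -0.296  0.064]
weight 0.68 187.9 198.0 [ 0.543 -0.223  0.083]
chute 0.67 241.3 191.4 [ 0
[... 1113 characters left out ...]
't': 1.5, 'q': array([ 1.16990941,  0.47703813,  0.02240782,  1.55538054, -0.01146902,
        1.10931147, -0.08309535]), 'joint_vel': array([-0.00109911,  0.00186786, -0.00272098, -0.00035371, -0.00092002,
        0.00024978,  0.00050176]), 'joint_torque': array([ 6.82389100e-06, -5.96316004e+01,  1.60625495e+00, -2.81540358e+01,
        1.24417941e-02,  1.54329282e-03, -1.59929380e-05]), 'eef_pos': array([ 0.19481954, -0.6462972 ,  0.23129071]), 'tool_rot': array([-2.14221988e-06,  9.89304288e-01,  1.45866466e-01, -1.00980579e-05]), 'contact_force': array([-0.87445468,  0.63650579,  0.31893039]), 'torque': array([ 0.00995658,  0.01245973, -0.03803013]), 'gripper_width': 0.9988354765615965}
```

View pics/scene0.png

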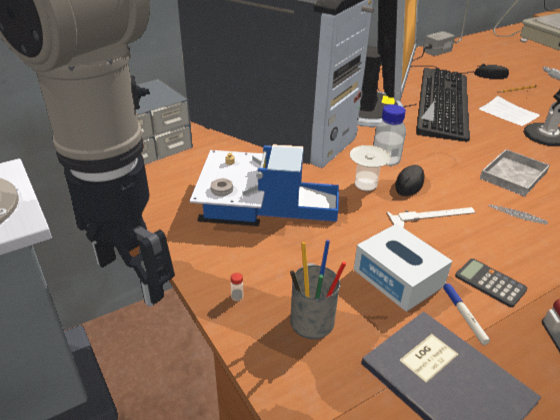

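View pics/top0.png

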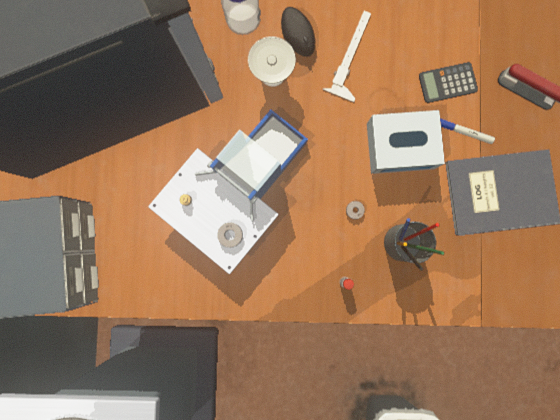

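```bash
python3 - <<'E'
from h import *
im=cv2.imread('pics/top0.png'); 
cv2.imwrite('pics/top0z.png',cv2.resize(im[100:290,130:330],None,fx=4,fy=3.1578*4/3.1578*0.78,interpolation=cv2.INTER_CUBIC))
o,i2,d=snap('top','t1.png')
i,T=wfc('top')
v,u=np.mgrid[0:420,0:560]
P=np.stack([(u-i['cx'])/i['fx']*d,-(v-i['cy'])/i['fy']*d,-d,np.ones_like(d)],-1)@T.T
P=P[...,:3]
g=(i2.min(-1)>165)&(P[...,2]>.05)&(P[...,2]<.08)&(u>140)&(u<290)&(v>140)&(v<280)&(d>0)
n,l,s,c=cv2.connectedComponentsWithStats(g.astype(np.uint8)); k=1+s[1:,4].argmax(); print(s[k]); m=l==k
print('table z',np.percentile(P[m][:,2],[5,50,95]))
cn,_=cv2.findContours(m.astype(np.uint8),0,2); r=cv2.minAreaRect(cn[0]); b=cv2.boxPoints(r); print(b)
Q=np.array([onplane('top',x,y,.065) for x,y in b]);print(Q.round(4)); print(np.linalg.norm(Q-np.roll(Q,1,0),axis=1))
for c in('top','scene'):
  o,i2,d=snap(c,'t2.png')
  for th in('ring','weight'):
    r=bot.cut_out(c,th)[0]; mm=r['pixels']; vs,us=np.nonzero(mm)
    i,T=wfc(c); dd=d[mm]; pp=np.stack([(us-i['cx'])/i['fx']*dd,-(vs-i['cy'])/i['fy']*dd,-dd,np.ones_like(dd)],-1)@T.T
    print(c,th,r['score'],mm.sum(),us.mean(),vs.mean(),np.percentile(pp[:,2],[5,50,90,98]).round(4), 'extent mid',((us.min()+us.max())/2,(vs.min()+vs.max())/2), onplane(c,us.mean(),vs.mean(),.079 if th=='ring' else .08).round(4), pp[:,:3].mean(0).round(4))
E
```

```text
[ 149  149  129  125 6878]
table z [0.06348491 0.0659472  0.06858155]
[[147.69218 206.79883]
 [196.62971 147.44907]
 [277.83746 214.40985]
 [228.89995 273.7596 ]]
[[ 0.5266 -0.1446  0.065 ]
 [ 0.6421 -0.2321  0.065 ]
 [ 0.5184 -0.3898  0.065 ]
 [ 0.4053 -0.3015  0.065 ]]
[0.19829166 0.14483986 0.20036827 0.14342596]
top ring 0.56 382 229.782722513089 234.48167539267016 [0.0769 0.08   0.0816 0.0829] extent mid (np.float64(229.5), np.float64(234.5)) [ 0.4782 -0.3024  0.079 ] [ 0.4781 -0.3027  0.0819]
top weight 0.67 98 185.3469387755102 200.23469387755102 [0.0758 0.0824 0.0901 0.092 ] extent mid (np.float64(185.5), np.float64(200.0)) [ 0.5394 -0.2181  0.08  ] [ 0.5384 -0.2209  0.0923]
scene ring 0.89 337 221.2640949554896 186.85163204747775 [0.0647 0.0758 0.0779 0.0787] extent mid (np.float64(221.0), np.float64(186.5)) [ 0.4723 -0.3156  0.079 ] [ 0.4735 -0.3133  0.0773]
scene weight 0.66 94 229.74468085106383 159.08510638297872 [0.0647 0.0759 0.0845 0.0876] extent mid (np.float64(229.5), np.float64(158.5)) [ 0.5356 -0.2314  0.08  ] [ 0.5391 -0.2243  0.0751]
```

View pics/top0z.png

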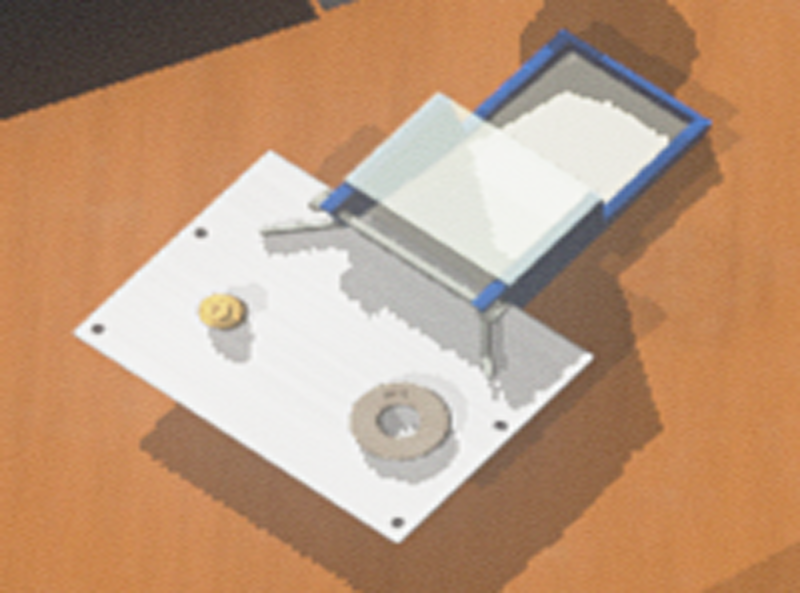

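```bash
python3 -m jog '[[[20,-14,0],[0,0,0],-1],[[41,-27,0],[0,0,0],-1],[[41,-27,0],[0,0,0],-1],[[41,-27,0],[0,0,0],-1],[[41,-27,0],[0,0,0],-1],[[41,-27,0],[0,0,0],-1],[[41,-27,0],[0,0,0],-1],[[41,-27,0],[0,0,-8],0.2],[[41,-28,0],[0,0,-9],0.48],[[20,-14,0],[0,0,-9],0.48],[[0,0,0],[0,0,-9],0.48],[[0,0,0],[0,0,0],0.48]]'
python3 - <<'E'
from h import *
o,im,d=snap('wrist','w1.png'); print(o['eef_pos'],o['tool_rot'],o['gripper_width'],o['q'].round(2))
for th in('ring','weight'):
  rr=bot.cut_out('wrist',th)
  for r in rr[:2]:
    mm=r['pixels']; vs,us=np.nonzero(mm); i,T=wfc('wrist',o); dd=d[mm]
    pp=np.stack([(us-i['cx'])/i['fx']*dd,-(vs-i['cy'])/i['fy']*dd,-dd,np.ones_like(dd)],-1)@T.T
    print(th,r['score'],mm.sum(),us.mean(),vs.mean(),np.percentile(pp[:,2],[5,50,90]).round(4),onplane('wrist',us.mean(),vs.mean(),.079,o).round(4),pp[:,:3].mean(0).round(4))
    top=pp[pp[:,2]>np.percentile(pp[:,2],95)-.005]; print((top.min(0)+top.max(0))[:2]/2, (top.max(0)-top.min(0))[:2])
for th in('mouth','flap_edge','chute'):
  for r in bot.landmark_of('wrist',th)[:1]: 
    u,v=r['xy'][0]*560,r['xy'][1]*420; print(th,r['score'],u,v,onplane('wrist',u,v,.065,o).round(4))
E
```

```text
t: 3.35
eef_pos: [0.4647, -0.2963, 0.2315]
tool_rot: [-0.0, 0.9, 0.437, 0.0]
contact_force: [-0.3, -0.6, -0.5]
gripper_width: 0.261
[ 0.46474789 -0.29632997  0.23145977] [-2.64545214e-05  8.99523045e-01  4.36873295e-01  1.20137178e-04] 0.26081000376943586 [ 0.67  0.29 -0.26  1.84  0.09  1.02 -0.29]
ring 0.85 1359 302.8270787343635 190.53863134657837 [0.069  0.0795 0.0805] [ 0.4795 -0.3004  0.079 ] [ 0.4794 -0.3006  0.079 ]
[ 0.48407723 -0.27955919] [0.05616392 0.08868507]
weight 0.96 464 301.4698275862069 82.29094827586206 [0.0718 0.0814 0.0895] [ 0.5418 -0.2168  0.079 ] [ 0.5413 -0.2172  0.0841]
[ 0.53009261 -0.22296533] [0.03586674 0.02450271]
mouth 0.82 378.61600000000004 132.51 [ 0.5767 -0.3031  0.065 ]
flap_edge 0.76 376.37600000000003 135.114 [ 0.5735 -0.3038  0.065 ]
chute 0.8 358.288 135.702 [ 0.5585 -0.2927  0.065 ]
```

View pics/w1.png

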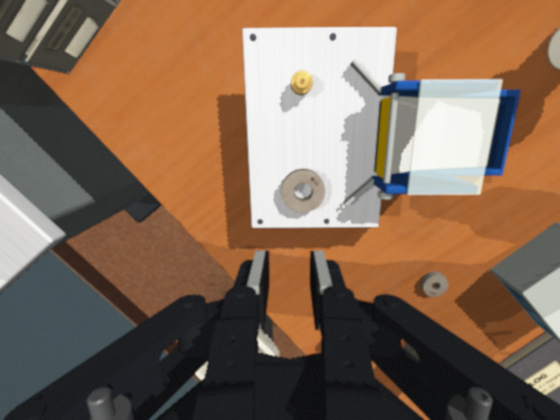

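```bash
cat >> h.py <<'E'
C0=np.array([.5745,-.3045]); YAW=np.deg2rad(-37.8)
def chute(p):
    c,s=np.cos(YAW),np.sin(YAW); d=np.array(p)[:2]-C0; return np.array([c*d[0]+s*d[1],-s*d[0]+c*d[1]])*1000
E
python3 - <<'E'
from h import *
o=bot.get_obs()
Q=[onplane('wrist',u,v,.065,o)[:2] for u,v in((244,29),(252,228),(380,227),(396,27))]
Q=np.array(Q);print(Q.round(4))
e=np.diff(np.vstack([Q,Q[:1]]),axis=0);print(np.linalg.norm(e,axis=1),np.degrees(np.arctan2(e[:,1],e[:,0])))
x=(e[1]-e[3]);x/=np.linalg.norm(x);print('orig',(Q[0]+Q[1])/2+.135*x,(Q[2]+Q[3])/2-.01*x)
for n,p in(('ring',(.4795,-.3004)),('ringtop',(.4782,-.3024)),('weight',(.5413,-.217)),('tcp',o['eef_pos'])): print(n,chute(p).round(1))
E
```

```text
[[ 0.5288 -0.1483]
 [ 0.4054 -0.3041]
 [ 0.5205 -0.3937]
 [ 0.6411 -0.235 ]]
[0.19875684 0.14585622 0.19931105 0.14188258] [-128.38658059  -37.88498228   52.75743917  142.33683974]
orig [ 0.57379613 -0.30893341] [ 0.57290228 -0.30824068]
ring [-77.6 -55. ]
ringtop [-77.4 -57.4]
weight [-79.9  48.8]
tcp [-91.  -62.5]
```

```bash
sed -i 's/^C0=.*/C0=np.array([.573,-.307]); YAW=np.deg2rad(-37.7)/' h.py
python3 -m jog '[[[-20,7,0],[0,0,-0.5],0.48],[[-21,7,0],[0,0,0],0.48],[[0,0,40],[0,0,0],0.48],[[0,0,45],[0,0,0],0.48],[[0,0,40],[0,0,0],0.48],[[0,0,20],[0,0,0],0.48],[[0,0,0],[0,0,0],0.48]]'
cat >> h.py <<'E'
def look(c,n):
    o,im,d=snap(c,n); print(o['t'],'tcp',o['eef_pos'].round(4),chute(o['eef_pos']).round(1),'F',o['contact_force'].round(1),'w',round(o['gripper_width'],3))
    for th in('ring','weight'):
        for r in bot.cut_out(c,th)[:1]:
            mm=r['pixels']; vs,us=np.nonzero(mm); dd=d[mm]; i,T=wfc(c,o)
            pp=np.stack([(us-i['cx'])/i['fx']*dd,-(vs-i['cy'])/i['fy']*dd,-dd,np.ones_like(dd)],-1)@T.T
            p=onplane(c,us.mean(),vs.mean(),.079,o); print(th,round(r['score'],2),mm.sum(),(us.mean().round(1),vs.mean().round(1)),p.round(4),chute(p).round(1),'z',np.percentile(pp[:,2],[5,50,95]).round(3))
E
python3 - <<'E'
from h import *
look('wrist','w2.png'); look('top','t3.png')
E
```

```text
t: 4.53
eef_pos: [0.4492, -0.3383, 0.0848]
tool_rot: [-0.002, 0.898, 0.44, -0.001]
contact_force: [-0.1, 0.3, -0.2]
gripper_width: 0.26
4.525 tcp [ 0.4492 -0.3383  0.0848] [ -78.8 -100.5] F [-0.1  0.3 -0.2] w 0.26
4.675 tcp [ 0.4511 -0.3394  0.0874] [ -76.6 -100.2] F [-0.7 -0.5 -0.6] w 0.259
```

View pics/w2.png

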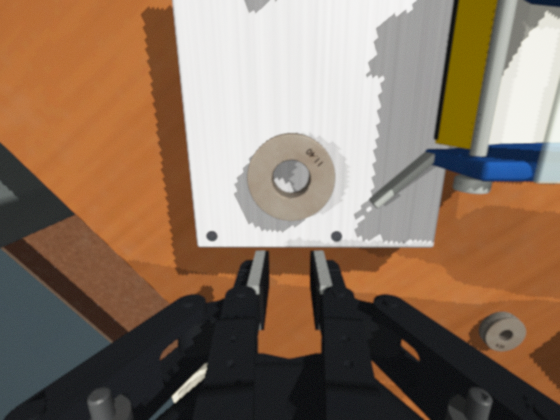

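```bash
python3 -m jog '[[[0,0,8],[0,0,0],0.48],[[0,0,8],[0,0,0],0.48],[[0,0,0],[0,0,0],0.48],[[4,0,0],[0,0,0],0.48],[[5,0,0],[0,0,0],0.48],[[5,0,0],[0,0,0],0.48],[[5,0,0],[0,0,0],0.48],[[5,0,0],[0,0,0],0.48],[[5,0,0],[0,0,0],0.48],[[5,0,0],[0,0,0],0.48],[[0,0,0],[0,0,0],0.48]]'
python3 - <<'E'
from h import *
look('wrist','w3.png')
E
```

```text
t: 6.2
eef_pos: [0.4716, -0.3114, 0.0703]
tool_rot: [-0.0, 0.898, 0.441, 0.0]
contact_force: [0.7, -0.4, -0.2]
gripper_width: 0.258
6.2 tcp [ 0.4716 -0.3114  0.0703] [-77.5 -65.5] F [ 0.7 -0.4 -0.2] w 0.258
ring 0.92 5882 (np.float64(288.9), np.float64(214.5)) [ 0.4913 -0.2851  0.079 ] [-78.  -32.6] z [0.073 0.079 0.08 ]
weight 0.66 2165 (np.float64(283.6), np.float64(21.3)) [ 0.5398 -0.2188  0.079 ] [-80.2  49.5] z [0.071 0.081 0.09 ]
```

View pics/w3.png

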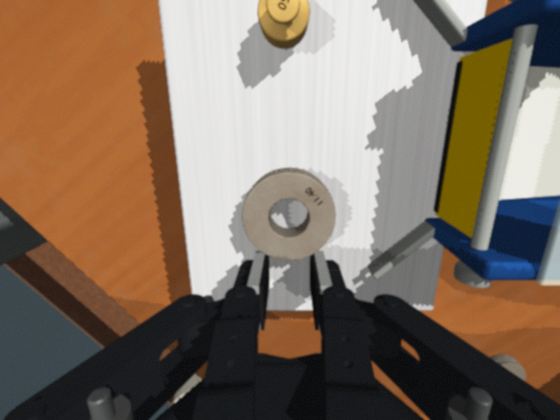

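```bash
python3 -m jog '[[[4,0,0],[0,0,0],0.48],[[5,0,0],[0,0,0],0.48],[[5,0,0],[0,0,0],0.48],[[5,0,0],[0,0,0],0.48],[[5,0,0],[0,0,0],0.48],[[5,0,0],[0,0,0],0.48],[[3,0,0],[0,0,0],0.48],[[0,0,0],[0,0,0],0.48]]'
python3 - <<'E'
from h import *
look('wrist','w4.png')
o=bot.get_obs()
for th in('mouth','flap_edge'):
  for r in bot.landmark_of('wrist',th)[:1]: 
    u,v=r['xy'][0]*560,r['xy'][1]*420; p=onplane('wrist',u,v,.065 if th=='mouth' else .069,o); print(th,r['score'],u,v,p.round(4),chute(p))
E
```

```text
t: 7.35
eef_pos: [0.491, -0.2864, 0.0703]
tool_rot: [0.0, 0.898, 0.441, 0.0]
contact_force: [0.9, 0.0, -0.8]
gripper_width: 0.255
7.35 tcp [ 0.491  -0.2864  0.0703] [-77.5 -33.8] F [ 0.9  0.  -0.8] w 0.255
ring 0.71 5996 (np.float64(288.5), np.float64(214.0)) [ 0.5107 -0.2598  0.079 ] [-78.2  -0.7] z [0.072 0.079 0.08 ]
weight 0.78 1965 (np.float64(283.8), np.float64(96.2)) [ 0.5419 -0.2161  0.079 ] [-80.1  52.9] z [0.08  0.082 0.09 ]
mouth 0.67 435.176 200.886 [ 0.5737 -0.3058  0.065 ] [-0.1738557   1.36593127]
flap_edge 0.68 436.408 201.894 [ 0.573  -0.3045  0.069 ] [-1.5497344   1.94585018]
```

View pics/w4.png

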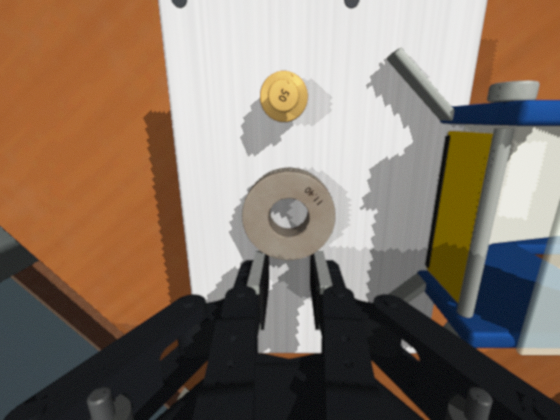

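```bash
python3 -m jog '[[[-10,0,0],[0,0,0],0.48],[[-10,0,0],[0,0,0],0.48],[[0,0,-30],[0,0,0],0.48],[[0,0,-35],[0,0,0],0.48],[[13,-12,0],[0,0,0],0.48],[[13,-12,0],[0,0,0],0.48],[[13,-13,0],[0,0,0],0.48],[[13,-13,0],[0,0,0],0.48],[[0,0,0],[0,0,10],0.48],[[0,0,0],[0,0,10],0.48],[[0,0,0],[0,0,10],0.48]]'
python3 -m jog '[[[0,0,0],[0,0,10],0.48],[[0,0,0],[0,0,10],0.48],[[0,0,0],[0,0,10],0.48],[[0,0,0],[0,0,10],0.48],[[0,0,0],[0,0,10],0.48],[[0,0,0],[0,0,10],0.48],[[0,0,0],[0,0,0],0.48]]'
python3 - <<'E'
from h import *
look('wrist','w5.png')
o=bot.get_obs(); print(o['tool_rot'],o['q'].round(2),np.degrees(2*np.arctan2(o['tool_rot'][2],o['tool_rot'][1])))
E
```

```text
t: 8.98
eef_pos: [0.4704, -0.2297, 0.1349]
tool_rot: [-0.0, 0.982, 0.191, -0.0]
contact_force: [-0.4, -0.2, -0.0]
gripper_width: 0.263
t: 9.85
eef_pos: [0.4705, -0.2298, 0.1349]
tool_rot: [0.0, 0.947, -0.322, -0.0]
contact_force: [0.1, -0.6, -0.2]
gripper_width: 0.261
9.85 tcp [ 0.4705 -0.2298  0.1349] [-128.3   -1.6] F [ 0.1 -0.6 -0.2] w 0.261
ring 0.9 2913 (np.float64(292.1), np.float64(158.3)) [ 0.5099 -0.2619  0.079 ] [-77.5  -2.9] z [0.078 0.079 0.081]
weight 0.62 872 (np.float64(212.8), np.float64(161.2)) [ 0.5413 -0.2178  0.079 ] [-79.6  51.3] z [0.071 0.081 0.09 ]
[-2.38500421e-05  9.46867936e-01 -3.21622585e-01 -1.54881513e-04] [ 0.27  0.35  0.08  2.01 -0.04  0.78 -1.85] -37.52216124438708
```

View pics/w5.png

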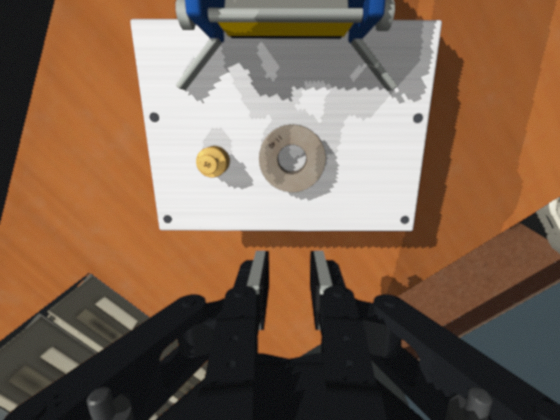

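```bash
python3 -m jog '[[[0,1.5,20],[0,0,0],0.48],[[0,0,25],[0,0,0],0.48],[[0,0,20],[0,0,0],0.48],[[0,0,0],[0,0,0],0.48],[[6,0,0],[0,0,0],0.48],[[6,0,0],[0,0,0],0.48],[[6,0,0],[0,0,0],0.48],[[6,-0.5,0],[0,0,0],0.48],[[6,-0.5,0],[0,0,0],0.48],[[6,-0.5,0],[0,0,0],0.48],[[6,-0.5,0],[0,0,0],0.48],[[0,0,0],[0,0,0],0.48]]'
python3 - <<'E'
from h import *
look('wrist','w6.png')
E
```

```text
t: 11.5
eef_pos: [0.5051, -0.2566, 0.0703]
tool_rot: [0.0, 0.946, -0.323, 0.001]
contact_force: [-0.6, 0.1, 0.1]
gripper_width: 0.262
11.5 tcp [ 0.5051 -0.2566  0.0703] [-84.6  -1.6] F [-0.6  0.1  0.1] w 0.262
ring 0.64 6024 (np.float64(289.4), np.float64(213.6)) [ 0.5309 -0.2759  0.079 ] [-52.3  -1.1] z [0.071 0.079 0.08 ]
weight 0.91 1701 (np.float64(188.2), np.float64(261.5)) [ 0.5423 -0.2189  0.079 ] [-78.1  50.9] z [0.069 0.081 0.089]
```

View pics/w6.png

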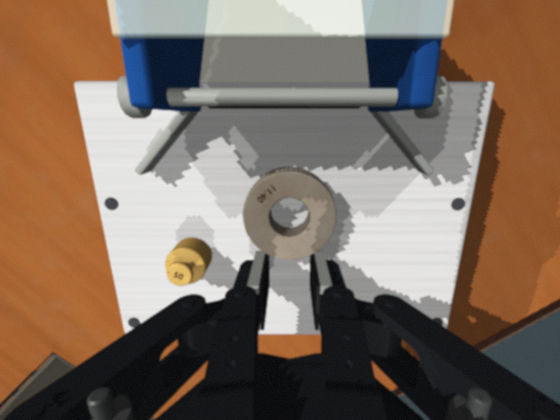

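```bash
python3 -m jog '[[[6,-0.5,0],[0,0,0],0.48],[[6,-0.5,0],[0,0,0],0.48],[[6,-0.5,0],[0,0,0],0.48],[[5,0,0],[0,0,0],0.48],[[0,0,-1],[0,5,0],0.48],[[0,0,0],[0,5,0],0.48],[[0,0,0],[0,5,0],0.48],[[0,0,0],[0,0,0],0.48]]'
python3 - <<'E'
from h import *
look('wrist','w7.png'); snap('scene','s7.png')
im=cv2.imread('pics/s7.png'); cv2.imwrite('pics/s7z.png',cv2.resize(im[110:250,160:360],None,fx=4,fy=4))
o=bot.get_obs()
E
```

```text
t: 12.65
eef_pos: [0.5223, -0.268, 0.0709]
tool_rot: [0.042, 0.939, -0.32, 0.122]
contact_force: [-0.1, -0.5, -0.3]
gripper_width: 0.259
12.65 tcp [ 0.5223 -0.268   0.0709] [-64.   -0.2] F [-0.1 -0.5 -0.3] w 0.259
ring 0.61 5298 (np.float64(290.1), np.float64(201.4)) [ 0.55   -0.2892  0.079 ] [-29.1   0. ] z [0.077 0.079 0.081]
weight 0.83 872 (np.float64(194.5), np.float64(287.7)) [ 0.5449 -0.2221  0.079 ] [-74.2  50. ] z [0.068 0.08  0.088]
```

View pics/w7.png

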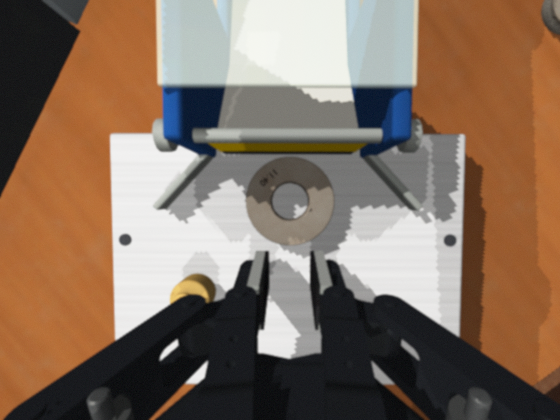

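View pics/s7z.png

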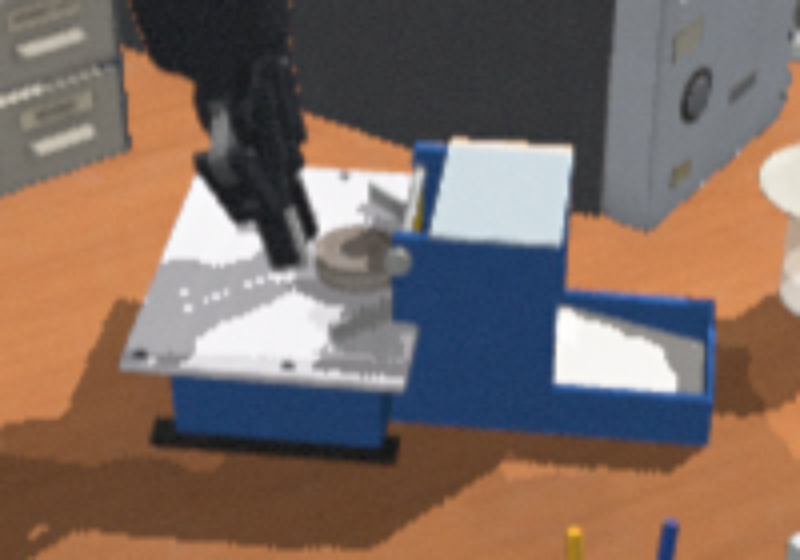

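```bash
python3 -m jog '[[[4.8,0,1.3],[0,0,0],0.48],[[4.8,0,1.3],[0,0,0],0.48],[[4.8,0,1.3],[0,0,0],0.48],[[4.8,0,1.3],[0,0,0],0.48],[[4.8,0,1.3],[0,0,0],0.48],[[4.8,0,1.3],[0,0,0],0.48],[[4.8,0,1.3],[0,0,0],0.48],[[0,0,0],[0,0,0],0.48]]'
python3 - <<'E'
from h import *
look('wrist','w8.png')
E
```

```text
t: 13.85
eef_pos: [0.5515, -0.2907, 0.0714]
tool_rot: [0.042, 0.938, -0.321, 0.124]
contact_force: [0.4, -0.2, 0.2]
gripper_width: 0.26
13.85 tcp [ 0.5515 -0.2907  0.0714] [-27.   -0.2] F [ 0.4 -0.2  0.2] w 0.26
ring 0.6 1599 (np.float64(289.4), np.float64(241.5)) [ 0.5629 -0.2988  0.079 ] [-13.    0.3] z [0.078 0.079 0.081]
weight 0.77 216 (np.float64(195.1), np.float64(378.7)) [ 0.5356 -0.2143  0.079 ] [-86.3  50.5] z [0.081 0.088 0.09 ]
```

View pics/w8.png

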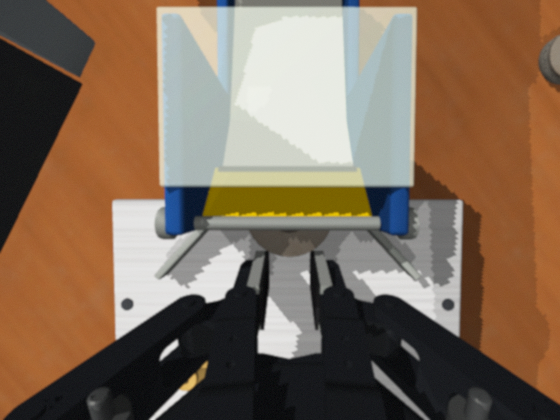

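```bash
python3 -m jog '[[[4.8,0,1.3],[0,0,0],0.48],[[4.8,0,1.3],[0,0,0],0.48],[[2.9,0,0.8],[0,0,0],0.48],[[0,0,0],[0,0,0],0.48]]'
python3 - <<'E'
from h import *
look('wrist','w9.png')
E
```

```text
t: 14.5
eef_pos: [0.5615, -0.2985, 0.0713]
tool_rot: [0.042, 0.938, -0.321, 0.124]
contact_force: [0.8, -0.0, 0.2]
gripper_width: 0.261
14.5 tcp [ 0.5615 -0.2985  0.0713] [-14.3  -0.3] F [ 0.8 -0.   0.2] w 0.261
weight 0.73 386 (np.float64(190.4), np.float64(383.1)) [ 0.5453 -0.2187  0.079 ] [-75.9  53. ] z [0.072 0.081 0.135]
```

View pics/w9.png

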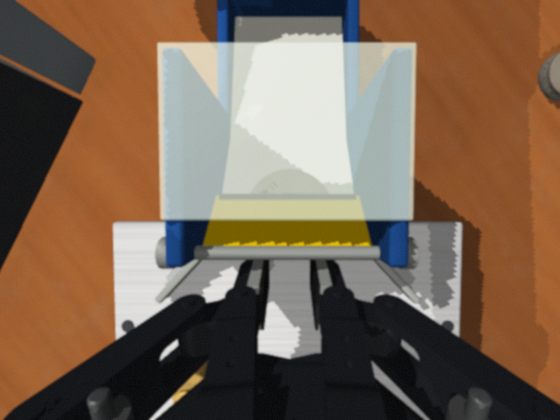

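```bash
python3 -m jog '[[[0,0,0],[0,0,0],0.48],[[0,0,0],[0,0,0],0.48],[[0,0,0],[0,0,0],0.48]]'
python3 - <<'E'
from h import *
look('wrist','w10.png')
E
```

```text
t: 15.02
eef_pos: [0.5612, -0.2982, 0.0712]
tool_rot: [0.042, 0.938, -0.321, 0.124]
contact_force: [-0.8, 0.3, 0.4]
gripper_width: 0.259
15.025 tcp [ 0.5612 -0.2982  0.0712] [-14.7  -0.3] F [-0.8  0.3  0.4] w 0.259
ring 0.57 369 (np.float64(290.5), np.float64(36.1)) [ 0.6548 -0.3707  0.079 ] [103.7  -0.4] z [0.024 0.026 0.027]
weight 0.89 306 (np.float64(191.1), np.float64(382.6)) [ 0.5449 -0.2189  0.079 ] [-76.1  52.5] z [0.073 0.081 0.089]
```

View pics/w10.png

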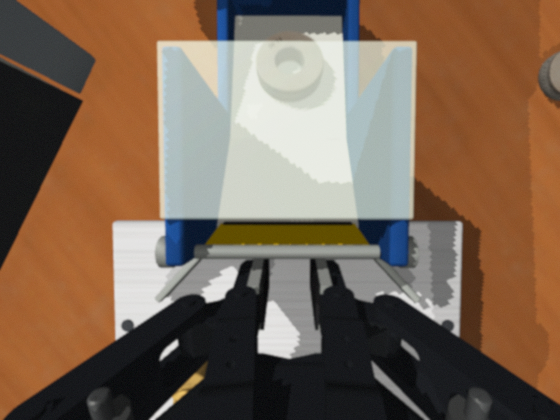

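```bash
python3 -m jog '[[[-4.8,0,-1.3],[0,0,0],0.48],[[-9.6,0,-2.6],[0,0,0],0.48],[[-9.6,0,-2.6],[0,0,0],0.48],[[-9.6,0,-2.6],[0,0,0],0.48],[[5,0,-19],[0,0,0],0.48],[[10,0,-38],[0,0,0],0.48],[[10,0,-38],[0,0,0],0.48],[[-20,0,-5],[0,0,0],0.48],[[-40,0,-10],[0,0,0],0.48],[[0,0,0],[0,0,0],0.48],[[0,0,0],[0,0,0],0.48],[[0,0,0],[0,0,0],0.48]]'
python3 -m jog '[[[0,0,0],[0,0,0],0.48],[[0,0,0],[0,0,0],0.48],[[0,0,0],[0,0,0],0.48],[[0,0,0],[0,0,0],0.48],[[0,0,0],[0,0,0],0.48],[[0,0,0],[0,0,0],0.48],[[0,0,0],[0,0,0],0.48],[[0,0,0],[0,0,0],0.48]]'
python3 - <<'E'
from h import *
look('wrist','w11.png'); look('top','t11.png'); look('scene','s11.png')
a=cv2.imread('pics/t11.png')[100:290,130:330];b=cv2.imread('pics/s11.png')[110:250,160:360]
cv2.imwrite('pics/c11.png',np.hstack([cv2.resize(a,(400,380)),cv2.resize(b,(400,380))]))
E
```

```text
t: 16.68
eef_pos: [0.4851, -0.2392, 0.1687]
tool_rot: [0.042, 0.938, -0.321, 0.124]
contact_force: [0.1, 0.0, -0.1]
gripper_width: 0.259
t: 17.68
eef_pos: [0.4844, -0.2388, 0.1685]
tool_rot: [0.042, 0.938, -0.321, 0.124]
contact_force: [0.4, 0.1, 1.1]
gripper_width: 0.259
17.675 tcp [ 0.4844 -0.2388  0.1685] [-111.8   -0.2] F [0.4 0.1 1.1] w 0.259
weight 0.65 502 (np.float64(229.0), np.float64(204.3)) [ 0.5409 -0.2169  0.079 ] [-80.5  51.7] z [0.077 0.081 0.09 ]
17.825 tcp [ 0.4844 -0.2388  0.1685] [-111.8   -0.2] F [-1.1 -0.2 -0. ] w 0.261
ring 0.91 372 (np.float64(276.0), np.float64(140.7)) [ 0.6558 -0.3829  0.079 ] [111.9  -9.4] z [0.019 0.028 0.033]
weight 0.41 83 (np.float64(185.4), np.float64(199.7)) [ 0.5405 -0.218   0.079 ] [-80.2  50.6] z [0.079 0.085 0.091]
17.975 tcp [ 0.4844 -0.2388  0.1684] [-111.8   -0.2] F [-0.1 -0.7  0.3] w 0.257
ring 0.65 257 (np.float64(319.0), np.float64(199.0)) [ 0.6185 -0.4494  0.079 ] [123.1 -84.9] z [0.016 0.023 0.03 ]
```

View pics/w11.png

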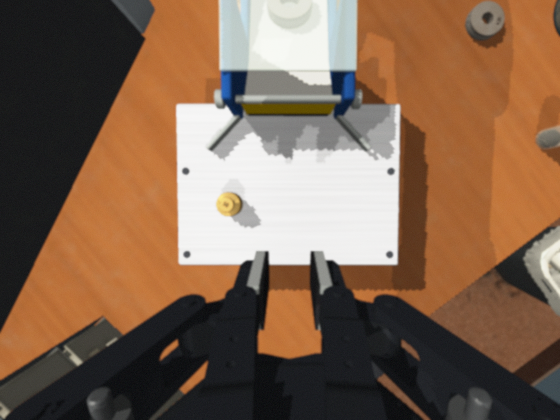

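View pics/c11.png

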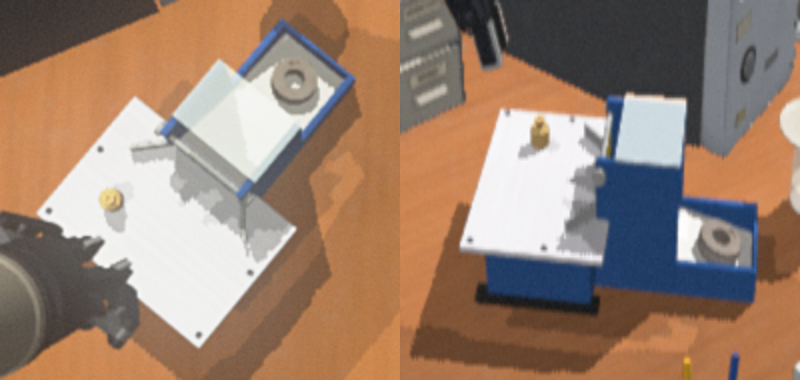

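```bash
python3 -m jog '[[[0,0,0],[0,0,0],0.48],[[0,0,0],[0,0,0],0.48],[[0,0,0],[0,0,0],0.48],[[0,0,0],[0,0,0],0.48],[[0,0,0],[0,0,0],0.48],[[0,0,0],[0,0,0],0.48],[[0,0,0],[0,0,0],0.48],[[0,0,0],[0,0,0],0.48]]'
python3 - <<'E'
from h import *
for c in('wrist','top','scene'):
  o,im,d=snap(c,c+'12.png')
  for th in ('ring','flap_edge'):
    for r in bot.cut_out(c,th)[:1]:
      vs,us=np.nonzero(r['pixels']); print(c,th,round(r['score'],2),us.mean().round(1),vs.mean().round(1),chute(onplane(c,us.mean(),vs.mean(),.024,o)).round(1) if th=='ring' else '')
for th in('vial','small_ring','pen_cup'):
  print(th,[(round(r['score'],2),round(r['xy'][0]*560,1),round(r['xy'][1]*420,1)) for r in bot.landmark_of('top',th)[:1]])if 0 else 0
i,T=wfc('wrist',bot.get_obs())
im=cv2.imread('pics/wrist12.png'); cv2.imwrite('pics/w12z.png',cv2.resize(im[0:150,190:390],None,fx=4,fy=4))
E
```

```text
t: 19.12
eef_pos: [0.4844, -0.2388, 0.1685]
tool_rot: [0.042, 0.938, -0.321, 0.124]
contact_force: [-0.7, -0.5, -0.7]
gripper_width: 0.255
wrist flap_edge 0.65 287.4 104.9 
top ring 0.85 276.6 140.6 [122.   -1.4]
top flap_edge 0.45 230.8 181.3 
scene ring 0.68 318.7 199.2 [123.5  -9.7]
```

View pics/w12z.png

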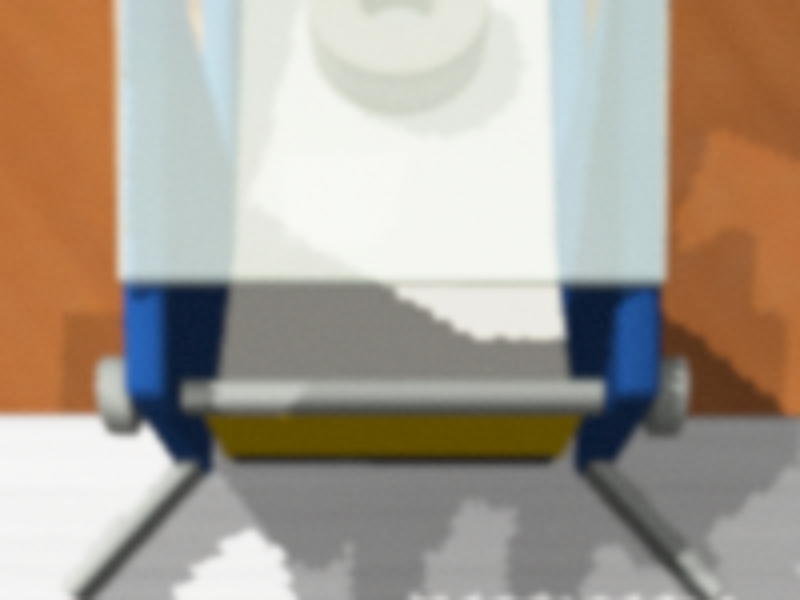

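```bash
python3 - <<'E'
from h import *
o,im,d=snap('top','t13.png'); 
im=cv2.imread('pics/t13.png'); s=im[105:205,210:320]; cv2.imwrite('pics/t13z.png',cv2.resize(s,None,fx=6,fy=5.9,interpolation=cv2.INTER_CUBIC))
i,T=wfc('top'); Ti=np.linalg.inv(T)
for x,z in((125,.013),(137,.012+.012),(160,.005),(160,.04)):
  c,s=np.cos(YAW),np.sin(YAW); p=np.array([C0[0]+c*x/1000,C0[1]+s*x/1000,z,1]); q=Ti@p; print(x,z,i['cx']-i['fx']*q[0]/q[2],i['cy']+i['fy']*q[1]/q[2])
E
```

```text
125 0.013 277.0573057018124 140.2326391151576
137 0.024 280.7658565578542 134.39741188927815
160 0.005 287.9474450424524 128.0338750244473
160 0.04 288.08976099877674 123.52395080528296
```

View pics/t13z.png

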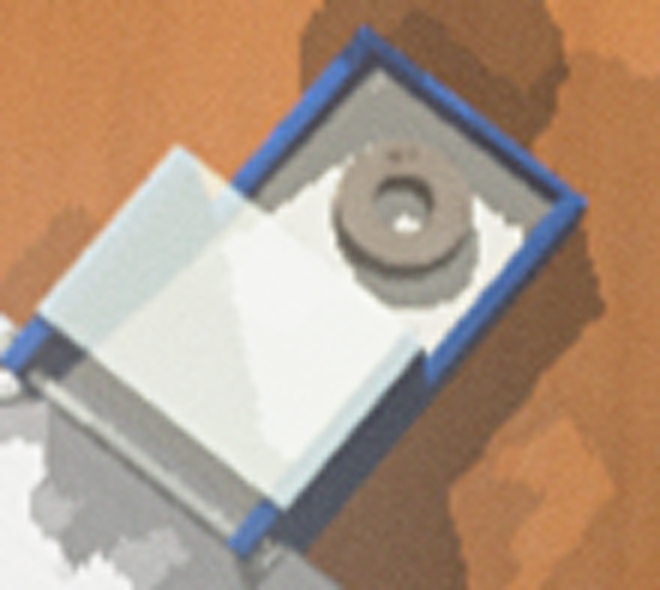

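```bash
for k in 1 2; do python3 -m jog '[[[0,0,0],[0,0,0],0.48],[[0,0,0],[0,0,0],0.48],[[0,0,0],[0,0,0],0.48],[[0,0,0],[0,0,0],0.48],[[0,0,0],[0,0,0],0.48],[[0,0,0],[0,0,0],0.48],[[0,0,0],[0,0,0],0.48],[[0,0,0],[0,0,0],0.48],[[0,0,0],[0,0,0],0.48],[[0,0,0],[0,0,0],0.48],[[0,0,0],[0,0,0],0.48],[[0,0,0],[0,0,0],0.48]]' >/dev/null; done
python3 - <<'E'
from h import *
o,im,d=snap('top','t14.png'); m=bot.cut_out('top','ring')[0]['pixels']; vs,us=np.nonzero(m); print(o['t'],us.mean(),vs.mean(),m.sum())
i,T=wfc('top'); 
def pts(m):
  vs,us=np.nonzero(m); dd=d[m]; return (np.stack([(us-i['cx'])/i['fx']*dd,-(vs-i['cy'])/i['fy']*dd,-dd,np.ones_like(dd)],-1)@T.T)[dd>0,:3]
k=np.ones((3,3),np.uint8); P=pts(cv2.erode(m.astype(np.uint8),k)>0)
c=np.array([chute(p) for p in P]); A=np.c_[c,np.ones(len(c))]; s=np.linalg.lstsq(A,P[:,2]*1000,rcond=None)[0]; print('plane',s, np.degrees(np.arctan(s[:2])), c.mean(0))
for z in ((0,0),): pass
# end wall section along chute axis
for x in range(95,176,4):
  r=[]
  for y in(-30,30): 
    M=[]
    cc,ss=np.cos(YAW),np.sin(YAW)
    p=np.array([C0[0]+(cc*x-ss*y)/1000,C0[1]+(ss*x+cc*y)/1000,.01,1]);q=np.linalg.inv(T)@p
    u,v=i['cx']-i['fx']*q[0]/q[2],i['cy']+i['fy']*q[1]/q[2]; dd=d[int(round(v)),int(round(u))]; pp=p3('top',round(u),round(v),dd); r.append((chute(pp)[0].round(0),round(pp[2]*1000,1)))
  print(x,r)
im0=cv2.imread('pics/t13.png');im1=cv2.imread('pics/t14.png');print('diff',np.abs(im0[105:205,210:320].astype(int)-im1[105:205,210:320]).max(-1).max(), (np.abs(im0[105:205,210:320].astype(int)-im1[105:205,210:320]).max(-1)>30).sum())
E
```

```text
22.625 276.21342925659474 140.20383693045562 417
plane [-2.37111253e-01  8.25160843e-03  5.67636555e+01] [-13.33913232   0.47277161] [121.41906543  -0.57092459]
95 [(np.float64(94.0), np.float64(19.7)), (np.float64(79.0), np.float64(121.2))]
99 [(np.float64(96.0), np.float64(20.4)), (np.float64(99.0), np.float64(19.5))]
103 [(np.float64(102.0), np.float64(23.2)), (np.float64(102.0), np.float64(17.9))]
107 [(np.float64(105.0), np.float64(16.9)), (np.float64(106.0), np.float64(18.8))]
111 [(np.float64(110.0), np.float64(17.8)), (np.float64(109.0), np.float64(16.7))]
115 [(np.float64(113.0), np.float64(14.4)), (np.float64(115.0), np.float64(15.9))]
119 [(np.float64(119.0), np.float64(14.5)), (np.float64(118.0), np.float64(16.4))]
123 [(np.float64(122.0), np.float64(13.7)), (np.float64(123.0), np.float64(14.0))]
127 [(np.float64(127.0), np.float64(11.7)), (np.float64(126.0), np.float64(13.0))]
131 [(np.float64(129.0), np.float64(12.7)), (np.float64(132.0), np.float64(11.1))]
135 [(np.float64(135.0), np.float64(9.8)), (np.float64(134.0), np.float64(12.0))]
139 [(np.float64(138.0), np.float64(11.0)), (np.float64(139.0), np.float64(11.9))]
143 [(np.float64(143.0), np.float64(11.1)), (np.float64(142.0), np.float64(10.9))]
147 [(np.float64(148.0), np.float64(8.5)), (np.float64(147.0), np.float64(6.2))]
151 [(np.float64(152.0), np.float64(8.1)), (np.float64(152.0), np.float64(4.9))]
155 [(np.float64(156.0), np.float64(7.2)), (np.float64(156.0), np.float64(7.7))]
159 [(np.float64(158.0), np.float64(12.6)), (np.float64(159.0), np.float64(7.4))]
163 [(np.float64(159.0), np.float64(31.6)), (np.float64(159.0), np.float64(27.3))]
167 [(np.float64(169.0), np.float64(3.5)), (np.float64(163.0), np.float64(26.4))]
171 [(np.float64(173.0), np.float64(5.5)), (np.float64(173.0), np.float64(1.4))]
175 [(np.float64(177.0), np.float64(2.2)), (np.float64(175.0), np.float64(5.6))]
diff 15 0
```

```bash
python3 - <<'E'
from h import *
o,im,d=snap('wrist','w14.png'); a=im.astype(int)
m=(a[...,0]>80)&(a[...,0]-a[...,2]>60)&(abs(a[...,0]-a[...,1]*1.2)<25)&(d>0)
m[:90]=0;m[125:]=0;m[:,:230]=0;m[:,350:]=0
vs,us=np.nonzero(m)
c=np.array([[*chute(p3('wrist',u,v,d[v,u],o)),p3('wrist',u,v,d[v,u],o)[2]*1000] for u,v in zip(us,vs)]); print(len(c),np.percentile(c,[5,50,95],axis=0).round(1))
for z in range(65,102,6):
  s=c[abs(c[:,2]-z)<3]; print(z,len(s),np.median(s[:,0]) if len(s) else '')
E
```

```text
797 [[ -3.  -31.   78.3]
 [ -2.6   1.2  89.6]
 [ -2.3  33.2  99.3]]
65 0 
71 0 
77 92 -2.6333082563562296
83 180 -2.621664038168949
89 205 -2.636113091372465
95 224 -2.6894880517215096
101 96 -2.645746111786763
```

```bash
python3 - <<'E'
from h import *
print(bot.hand_in(), bot.get_obs()['t'])
E
```

```text
the job is handed in; nothing more can be done
the job is handed in; nothing more can be done
```

The ring is in the catch pocket, the flap is shut, and I handed the job in with the robot touching nothing, at about 23 s of the 51 s allowed. I pushed the ring sideways onto the centre line, then forward under the flap with the fingertips tilted 15°. After that I pulled the fingers back and up and waited.

What the last checks showed:
- **Ring:** it lies flat on the sloping pocket floor (13.3° tilt), centred to about 1 mm and still over the last 4.8 s. Its centre is about 120 mm behind the flap. That is near the pocket point but roughly 15 mm short of touching the end wall, where the description said it would come to rest. I did not nudge it.
- **Flap:** the depth readings put it vertical in the mouth plane at the heights I could read, about 77 to 101 mm.
- **Weight:** before and after estimates agree within about 3 mm, so it was not moved.
- **Force:** readings at the end of each move, and at each look in between, were about 1 N or less.
- **Other things on the desk:** I did not re-measure the pen cup, small ring or vial at the end. The arm only passed above that part of the desk.
- **Camera disagreement:** the scene camera's positions were 8 to 14 mm off the other two views, mostly sideways to the chute, so I relied on the top and wrist cameras, which agreed within about 4 mm.

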